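Find the heavy side of the creaser's crank wheel

ROBOT

A 6-joint arm with a two-finger parallel gripper is mounted at the origin on the work surface. World frame = base frame: x ahead of the robot, y to its left, z up, the work surface at z = 0. Lengths are in mm, angles in rad, forces in N, time in s.
With the tool pointing down it reaches from about 300 to 950 mm from the base axis. Payload 3.1 kg.
Tool frame: the origin (TCP) lies at the very end of the fingers, on their centre line; the grasp point (between the pads) lies 19 mm behind it; z points along the fingers, y is the direction in which the jaws open and shut (so a half turn about z gives the same grasp; the last joint's range is limited). The gripper opens to 85 mm and grips with 20 to 120 N. Pads are 22 mm wide; open, the fingers measure 114 mm over their backs; the gripper's body (76 mm by 85 mm) begins 54 mm behind the grasp point. The pads swing forward as they close: fully open they stand 13 mm farther back than shut.
Start: joints at [1.051, 0.308, 1.634, -0, 1.2, -0.07], TCP at [271.766, 562.828, 231.272] pointing down, gripper open.
Joint ranges: [-3.06, 3.06], [-0.79, 1.96], [0.05, 2.63], [-1.19, 4.34], [0.05, 2.64], [-2.94, 2.94]. Speed limits (rad/s): [2.79, 2.79, 3.14, 3.14, 3.14, 3.14].

INTERFACE

Orientations are given as a rotation vector (axis times angle).
In Python, from workcell import observe, viewer, arm gives the robot as it stands. The module is installed in compiled form; this text tells all that it offers.
- The arm moves only by the tool jog_arm, never from a script. Its argument "increments" is a list that holds one entry, the list of rows, each a list of 5 numbers: the closure, from -1 (fully open) to 1 (shut), so that 0 is half open, then the shift along the tool's x, y, z in mm, then the turn about the tool's z in units of 5 degrees (1.0 is 5 degrees). A call has 1 to 20 rows; each row shifts and turns the pose as measured when the row begins, along the tool's axes as they then stand; what a row does not reach is not made up. A row lasts 1/12 s, in which the tool goes at most 41.7 mm and 7.16 degrees, less where a joint would pass 70% of its speed; a pose out of reach is approached as far as the arm can. A call with a gripper value outside its range is refused whole. The fingers move at their own pace and stop on an object; the grip force is fixed at half the most. Time passes only in rows, so rows that do not move let the fingers close. It gives the time, the measured TCP pose, the force and the opening at its end, in the units of the state.
- observe(): the state, without advancing time (a new reading comes with each control period).
- viewer.grab_frame(name): name is "scene" or "top" or "wrist"; returns a dict with "pixels" (420x560x3 uint8, red, green, blue), "fx", "fy", "cx", "cy" (pixels), "dist_coeffs" ([k1, k2, p1, p2, k3] as OpenCV has them; the pictures are not rectified), "camera_from_world" (4x4, takes a point from world to camera coordinates). Camera axes: x right, y down, z forward; pixel columns grow to the right and rows downward; lengths in mm; the calibration is good to about 2 mm. A picture is of the moment at which its call begins. There is no depth.
- arm.sign_off(): hands the job in, once; it reports no verdict.
The state is a dict: "clock": time; "qpos": joint angles; "dq": joint speeds; "effort": joint torques, N m; "tcp_pos": TCP position; "orientation": TCP orientation; "ft_force": force on the tool from outside, world axes, zero at the start; "moment": the same for the moment, N m; "gripper_width": opening from 0.0 (shut) to 1.0 (fully open).
Only numpy, scipy, OpenCV 4.12 (cv2) and the standard library are available. Lean on these libraries where they do the work, as an engineer would, in place of code of your own. Each camera call takes 0.05 s, during which the arm holds its last target.

TASK

The crank wheel of the board creaser is out of balance. Pull its bottom-hinged guard flap all the way down, then take the crank handle and turn the wheel through at least half a turn to feel which side is heavy. Finish still gripping the handle, with the wheel held still and its heavy side straight down, so that a balance weight can be stuck on at the top; leave the other things on the bench where they are.

Things in the scene. Friction and masses are not known exactly. Their poses are not given: they have to be found in the camera images.
- axle (a point): Centre of the crank wheel, on its axle, 150 mm above the bench. A point of the fixed machine: it does not turn with the wheel. Axes: z up, y along the axle; the crank handle and guard are on the -y side. The wheel is a closed aluminium disc, 170 mm in diameter, 32 mm thick. The side of it that is heavy cannot be seen and differs each time.
- wheel (a joint): Angle of the crank wheel, rad: 0 with the handle straight above the axle, growing as it goes over to the machine's +x; no stops. The reading does not tell the heavy side. A felt brake (0.34 N m) keeps the wheel wherever it is left; the heavy side pulls with at most 0.25 to 0.31 N m, so turning is harder while it rises, easier while it sinks. Handle and rest are balanced.
- crank_grip (a point): The point at which to grip the crank handle: on the handle's centre line, 65 mm from the axle and 85 mm from the wheel's middle plane towards the machine's -y. It turns with the wheel. It starts within about 70 degrees of the top of its circle.
- crank_handle: The crank handle, a black plastic sleeve 22 mm in diameter and 85 mm long, parallel to the axle, spinning freely on a pin fixed in the wheel; it spans 27 to 112 mm from the wheel's middle plane towards -y. Origin at its middle (not at the grip point, which is 15 mm farther out); it may spin about its own axis.
- guard (a joint): Angle of the guard flap, rad: 0 standing upright in front of the end of the handle, 1.5 all the way down (its stop, lying just above the bench, pointing to the machine's -y). It starts between 0 and 0.15. Its damped hinge holds it up to about 0.2 rad; beyond 0.35 it sinks the rest of the way by itself in about 1 to 3 s.
- guard_lip (a point): Middle of the guard's top edge: a round steel bar 14 mm in diameter and 170 mm long, along the machine's x. The guard is a clear panel 6 mm thick in a steel frame, 180 mm wide, hinged along its bottom edge on the machine's base at y -165 mm and 16 mm above the bench; the bar is 177 mm from the hinge.
- glue_jar: Glue jar with a white lid, 66 mm in diameter, 85 mm tall, beyond the machine. Leave it alone. Origin at the centre of its underside.
- tape_roll: Empty cardboard tape core, 90 mm in diameter, 24 mm tall, on the robot's side of the machine. Leave it alone. Origin at the centre of its underside.
- pencil_cup: White ceramic cup, 76 mm in diameter, 95 mm tall, to the left of the machine. Leave it alone. Origin at the centre of its underside.
- awl: Awl with a wooden handle, 170 mm long, lying beside the place where the guard comes down. Leave it alone. Origin on the bench under it, x along its length towards the tip.
- gift_box: Open cardboard box 120 x 130 mm, 50 mm tall, far right. Leave it alone. Origin at the centre of its underside.
- cutter: Utility cutter, 140 mm long, lying near right. Leave it alone. Origin at the centre of its underside.
- machine: The grey board creaser, fixed to the bench. Origin on the bench under the wheel's centre, axes as at the axle. Base plate 20 mm thick, x -100 to 100 mm, y -175 to 115 mm; wheel at y -16 to 16 mm, its gear post (215 mm tall, 235 mm to the top of its knob) at y 35 to 90 mm, x -43 to 43 mm.

How it is judged (in metres and radians):
On the way, in this order (a step that is already met when the one before it is completed fails the run):
1. the guard flap is all the way down (value of joint guard above 1.4 rad), for 0.2 s.
2. gripped by its handle, the wheel is turned towards the far side of its start (half a turn meets this; about 115 degrees is the least) (distance of crank_grip from where it was at the start of the episode above 0.11 m and contact force between the fingers and crank_handle above 1 N), for 0.05 s.
At the end, for the whole second after the job is handed in: The guard is all the way down, the fingers grip the crank handle (at least 2 N), and the wheel stands still with its heavy side within 20 degrees of straight down (core_c0 is the hidden lump in the wheel, 48 mm from the axle) (value of joint guard above 1.4 rad and contact force between the fingers and crank_handle above 2 N and x of core_c0 in the frame of axle between -0.0164 and 0.0164 m and z of core_c0 in the frame of axle below 0 m and velocity of joint wheel between -0.1 and 0.1 rad/s); the arm keeps its last pose, push and grip.
It fails at once if something else on the bench is moved more than 30 mm (distance of any of glue_jar, tape_roll, pencil_cup, awl, gift_box, cutter from where it was at the start of the episode above 0.03 m).
It also fails if it takes over 72 s, if anything falls off the work surface, if the arm or the gripper's body presses on something with over 40 N, if the wrist force passes 120 N, or if a joint passes its speed limit or range.

## Working session

There is one attempt and no reset: what is moved stays moved. The work goes in short steps, Python scripts to look and compute and a tool call to move; the robot and the scene stay as the last step left them, time stands still between calls to the robot, and variables do not carry over. Pictures are saved under pics/ and viewed, and the job is handed in when it is done.

Besides the shell and the picture viewer there is one more tool, called after "Emit:" as a command line: name --argument value ..., lists and objects as JSON in quotes. jog_arm: Moves the arm, as the interface text tells. Its arguments: {"type":"object","properties":{"increments":{"type":"array"}},"required":["increments"]}

```bash
mkdir -p pics; ls
python3 - <<'E'
from workcell import observe, viewer
import cv2,numpy as np
for k,v in observe().items(): print(k,np.round(v,3))
for n in ["scene","top","wrist"]:
    f=viewer.grab_frame(n); cv2.imwrite(f"pics/a_{n}.png",f["pixels"][:,:,::-1])
    print(n,f["fx"],f["fy"],f["cx"],f["cy"],f["dist_coeffs"]);print(np.round(f["camera_from_world"],3))
E
```

```text
pics
clock 0.0
qpos [ 1.051  0.309  1.635  0.     1.2   -0.07 ]
dq [ 0.002 -0.001 -0.002 -0.001  0.001  0.   ]
effort [-1.0000e-03 -4.1525e+01 -2.7666e+01 -0.0000e+00  1.0000e-02 -0.0000e+00]
tcp_pos [271.348 562.1   230.034]
orientation [-7.010e-01 -3.062e+00  3.000e-03]
ft_force [0.347 1.017 0.169]
moment [-0.003  0.004  0.003]
gripper_width 0.999
scene 441.7608261159741 441.7608261159741 280.6586254736613 215.13042014148317 [-0.05497305  0.          0.          0.          0.        ]
[[-8.600000e-02  9.960000e-01  1.200000e-02  2.776500e+01]
 [ 6.020000e-01  6.200000e-02 -7.960000e-01 -2.338330e+02]
 [-7.940000e-01 -6.200000e-02 -6.050000e-01  1.604406e+03]
 [ 0.000000e+00  0.000000e+00  0.000000e+00  1.000000e+00]]
top 388.08591110173546 388.08591110173546 283.8615827693284 214.96273965508223 [-0.03089798  0.          0.          0.          0.        ]
[[-1.000000e-02 -1.000000e+00  0.000000e+00  1.077500e+01]
 [-9.930000e-01  1.000000e-02 -1.210000e-01  5.757480e+02]
 [ 1.210000e-01 -1.000000e-03 -9.930000e-01  1.013582e+03]
 [ 0.000000e+00  0.000000e+00  0.000000e+00  1.000000e+00]]
wrist 375.4931551238456 375.4931551238456 276.7952710457056 207.64530915059248 [-0.05888371  0.          0.          0.          0.        ]
[[ 4.34000e-01  9.01000e-01 -1.00000e-03 -6.24114e+02]
 [ 8.54000e-01 -4.11000e-01  3.19000e-01 -4.20600e+01]
 [ 2.87000e-01 -1.40000e-01 -9.48000e-01  3.81365e+02]
 [ 0.00000e+00  0.00000e+00  0.00000e+00  1.00000e+00]]
```

View pics/a_scene.png

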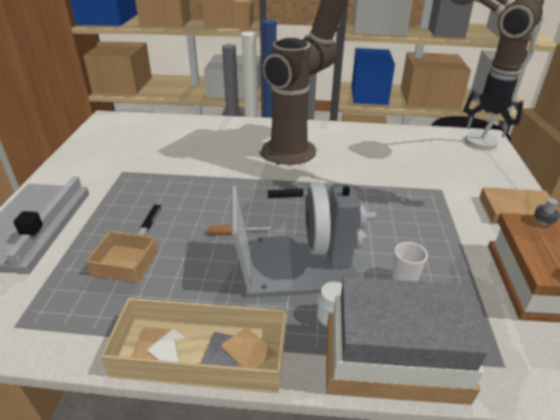

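View pics/a_top.png

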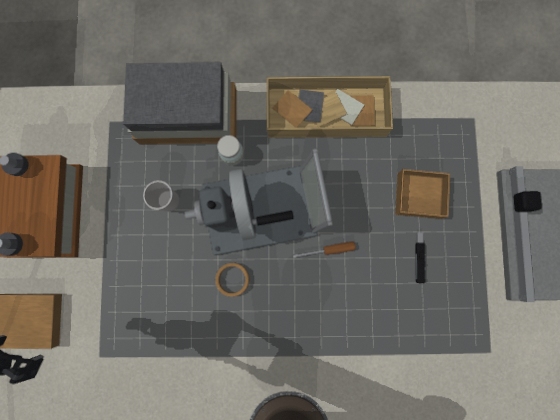

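View pics/a_wrist.png

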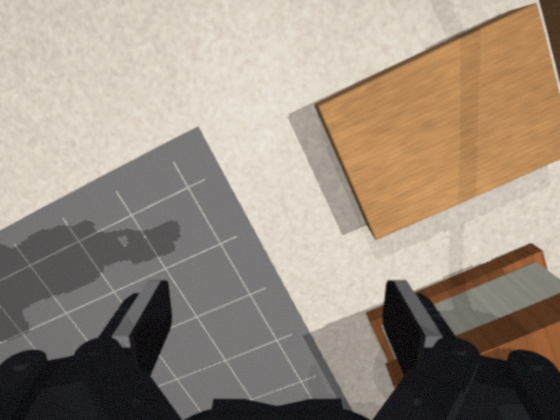

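Run:
```python
import cv2
a=cv2.imread("pics/a_top.png")[130:270,180:380]; cv2.imwrite("pics/a_topz.png",cv2.resize(a,None,fx=4,fy=4,interpolation=cv2.INTER_CUBIC))
a=cv2.imread("pics/a_scene.png")[170:310,190:390]; cv2.imwrite("pics/a_scz.png",cv2.resize(a,None,fx=4,fy=4,interpolation=cv2.INTER_CUBIC))
```

```text
(no output)
```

View pics/a_topz.png

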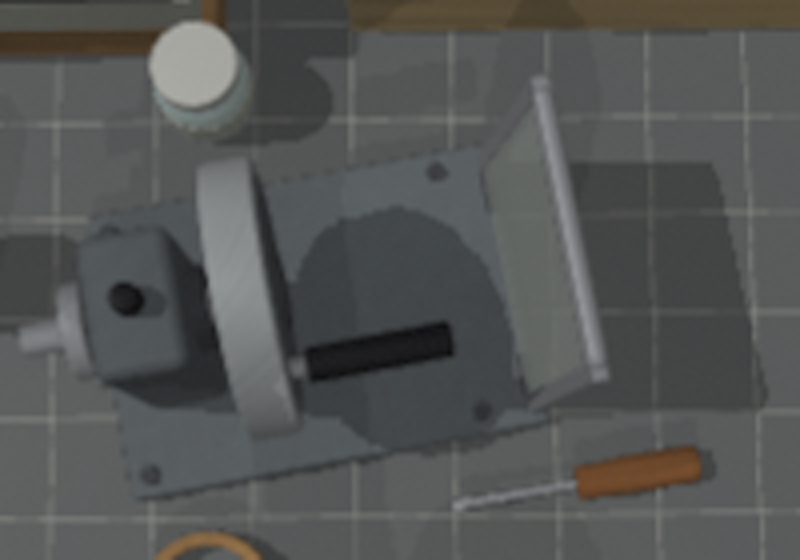

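View pics/a_scz.png

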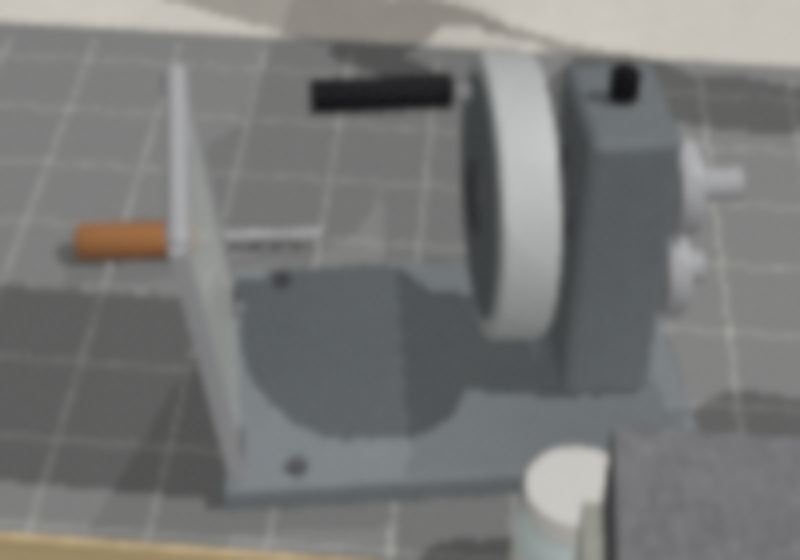

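```bash
cat > h.py <<'E'
import numpy as np,cv2
def ray(f,uv):
    K=np.array([[f["fx"],0,f["cx"]],[0,f["fy"],f["cy"]],[0,0,1.]])
    p=cv2.undistortPoints(np.array([[uv]],float),K,np.array(f["dist_coeffs"]))[0,0]
    T=np.array(f["camera_from_world"]);R=T[:3,:3];d=R.T@np.array([p[0],p[1],1]);o=-R.T@T[:3,3]
    return o,d/np.linalg.norm(d)
def plane(f,uv,z):
    o,d=ray(f,uv);return o+d*(z-o[2])/d[2]
def tri(f1,u1,f2,u2):
    o,d=ray(f1,u1);p,e=ray(f2,u2)
    s=np.linalg.lstsq(np.c_[d,-e],p-o,rcond=None)[0];a=o+s[0]*d;b=p+s[1]*e
    return (a+b)/2,np.linalg.norm(a-b)
def proj(f,P):
    K=np.array([[f["fx"],0,f["cx"]],[0,f["fy"],f["cy"]],[0,0,1.]]);T=np.array(f["camera_from_world"])
    return cv2.projectPoints(np.array(P,float).reshape(-1,3),cv2.Rodrigues(T[:3,:3])[0],T[:3,3],K,np.array(f["dist_coeffs"]))[0][:,0]
E
cat > a.py <<'E'
from h import *
from workcell import viewer
t=viewer.grab_frame("top");s=viewer.grab_frame("scene")
T=lambda u,v:(180+(u+.5)/4-.5,130+(v+.5)/4-.5)
S=lambda u,v:(190+(u+.5)/4-.5,170+(v+.5)/4-.5)
C=[(90,218),(137,497),(548,425),(483,150)];M=[(100,115),(-100,115),(-100,-175),(100,-175)]
W=np.array([plane(t,T(*c),20)[:2] for c in C]);print(W.round(0))
M=np.array(M,float);mc=M-M.mean(0);wc=W-W.mean(0)
yaw=np.arctan2((mc[:,0]*wc[:,1]-mc[:,1]*wc[:,0]).sum(),(mc*wc).sum());R=np.array([[np.cos(yaw),-np.sin(yaw)],[np.sin(yaw),np.cos(yaw)]])
o=W.mean(0)-R@M.mean(0);print("yaw deg",np.degrees(yaw),"origin",o,"res",(W-(M@R.T+o)).round(1).tolist())
tm=lambda P:np.r_[R.T@(P[:2]-o),P[2]]
for n,a,b in [("h in",(308,362),(450,90)),("h out",(452,338),(313,96)),("bar far",(541,85),(177,245)),("bar near",(601,374),(177,66)),("knob",(127,296),(626,68))]:
    P,e=tri(t,T(*a),s,S(*b));print(n,P.round(1),"err",round(e,1),"mach",tm(P).round(1))
for n,u in [("awl tip",(455,505)),("awl end",(702,462))]: print(n,tm(plane(t,T(*u),10)).round(0))
for n,u in [("tape",(232,280)),("cup",(158,195)),("jar",(229,147))]: P=plane(t,u,80 if n!="tape" else 24);print(n,P.round(0),tm(P).round(0))
E
python3 a.py
```

```text
[[666. 230.]
 [473. 196.]
 [519. -84.]
 [711. -43.]]
yaw deg 9.970950310211729 origin [587.33424596 104.50260434] res [[0.2, -4.6], [4.4, -4.8], [0.2, 1.4], [-4.8, 8.0]]
h in [545.3  68.  192.4] err 0.9 mach [-47.7 -28.7 192.4]
h out [558.4 -13.6 191.2] err 3.0 mach [ -49.  -111.3  191.2]
bar far [706.7 -68.5 193.5] err 1.2 mach [  87.7 -191.   193.5]
bar near [536.6 -98.6 192.5] err 2.8 mach [ -85.2 -191.3  192.5]
knob [578.  165.5 236.1] err 3.7 mach [  1.3  61.7 236.1]
awl tip [-141. -102.   10.]
awl end [-143. -274.   10.]
tape [403. 146.  24.] [-174.   72.   24.]
cup [626. 333.  80.] [ 78. 218.  80.]
jar [753. 148.  80.] [171.  14.  80.]
```

```bash
cat > st.py <<'E'
import numpy as np,sys
from scipy.spatial.transform import Rotation as Ro
from workcell import observe
yaw=np.radians(9.9);o=np.array([587.3,104.5]);R=np.array([[np.cos(yaw),-np.sin(yaw)],[np.sin(yaw),np.cos(yaw)]])
def st():
    s=observe();p=np.array(s["tcp_pos"]);A=Ro.from_rotvec(s["orientation"]).as_matrix()
    m=np.r_[R.T@(p[:2]-o),p[2]]
    ty=np.degrees(np.arctan2(A[1,1],A[0,1])-yaw)
    f=np.array(s["ft_force"]);fm=np.r_[R.T@f[:2],f[2]]
    print("t",s["clock"],"mach",m.round(1),"tooly-x deg",round(ty,2),"tilt",A[:,2].round(3),"F mach",fm.round(1),"w",s["gripper_width"],"th",np.degrees(np.arctan2(m[0],m[2]+19-150)).round(1),"r",np.hypot(m[0],m[2]+19-150).round(1))
    return m,A,s
if __name__=="__main__":
    m,A,s=st()
    if len(sys.argv)==4:
        d=np.array([float(a) for a in sys.argv[1:]])-m; w=np.r_[R@d[:2],d[2]]
        print("tool shift",(A.T@w).round(1),"q",np.round(s["qpos"],2))
E
python3 st.py 0 -150 330
```

```text
t 0.25 mach [-232.3  505.5  230.7] tooly-x deg 54.33 tilt [-0.001 -0.001 -1.   ] F mach [-0.7 -1.4  0.4] w 1.0045272981427573 th -66.8 r 252.8
tool shift [-570.9 -397.1  -98.9] q [ 1.05  0.31  1.63  0.    1.2  -0.07]
```

Emit:
jog_arm --increments '[[[1,0,0,-12,1.35],[1,0,0,-12,1.35],[1,0,0,-12,1.35],[1,0,0,-12,1.35],[1,0,0,-12,1.35],[1,0,0,-12,1.35],[1,0,0,-12,1.35],[1,0,0,-12,1.35]]]'

```text
clock: 0.92
tcp_pos: [269.7, 559.2, 323.3]
orientation: [2.065, 2.363, -0.024]
ft_force: [0.8, -0.2, -0.1]
gripper_width: -0.0
```

```bash
python3 st.py 0 -150 330
```

```text
t 0.9167 mach [-234.7  502.6  323.3] tooly-x deg -2.2 tilt [-0.008 -0.013 -1.   ] F mach [ 0.8 -0.3 -0.1] w -0.00034734958894262633 th -50.7 r 303.4
tool shift [-643.1  259.5   -1.3] q [1.05 0.24 1.53 0.   1.38 0.92]
```

Emit:
jog_arm --increments '[[[1,-30,12,0,-0.4],[1,-35,14,0,0],[1,-35,14,0,0],[1,-35,14,0,0],[1,-35,14,0,0],[1,-35,14,0,0],[1,-35,14,0,0],[1,-35,14,0,0],[1,-35,14,0,0],[1,-35,14,0,0],[1,-35,14,0,0],[1,-35,14,0,0],[1,-35,14,0,0],[1,-35,14,0,0],[1,-35,14,0,0],[1,-35,14,0,0],[1,-35,14,0,0],[1,-20,8,0,0]]]'

```text
clock: 2.42
tcp_pos: [623.4, -21.0, 328.2]
orientation: [2.016, 2.408, -0.003]
ft_force: [0.6, 0.8, -0.3]
gripper_width: -0.0
```

```bash
python3 st.py 10 -148 330
```

```text
t 2.4167 mach [  14.  -129.9  328.2] tooly-x deg 0.22 tilt [-0.    -0.002 -1.   ] F mach [ 0.8  0.7 -0.3] w -6.216351003803525e-05 th 4.1 r 197.7
tool shift [-18.1  -4.1  -1.8] q [-0.1   0.24  1.53 -0.    1.38 -0.28]
```

Run:
```python
from workcell import viewer
from h import *
for n in ["scene","top"]:
    f=viewer.grab_frame(n);a=f["pixels"][:,:,::-1]
    c=proj(f,[[623,-21,330]])[0].astype(int)
    T=np.array(f["camera_from_world"]);print(c)
    x,y=c;a=a[max(y-130,0):y+70,max(x-100,0):x+100];cv2.imwrite(f"pics/b_{n}.png",cv2.resize(a,None,fx=2.9,fy=2.9,interpolation=cv2.INTER_CUBIC))
f=viewer.grab_frame("wrist");T=np.array(f["camera_from_world"]);print(-T[:3,:3].T@T[:3,3])
```

```text
[259 155]
[296 172]
[609.21298583  60.25753409 471.3633666 ]
```

View pics/b_scene.png

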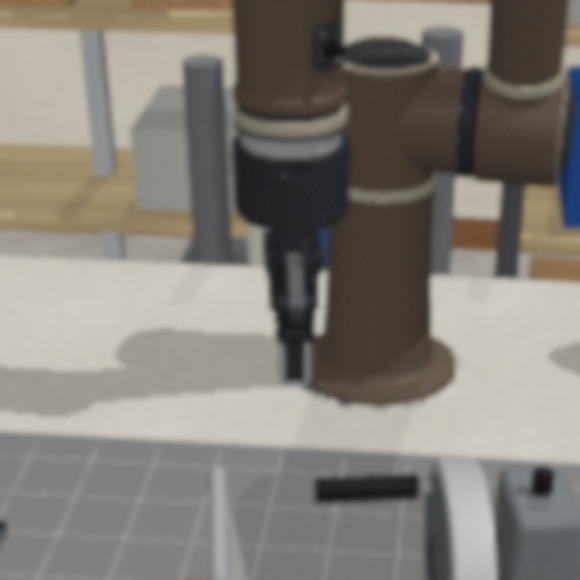

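View pics/b_top.png

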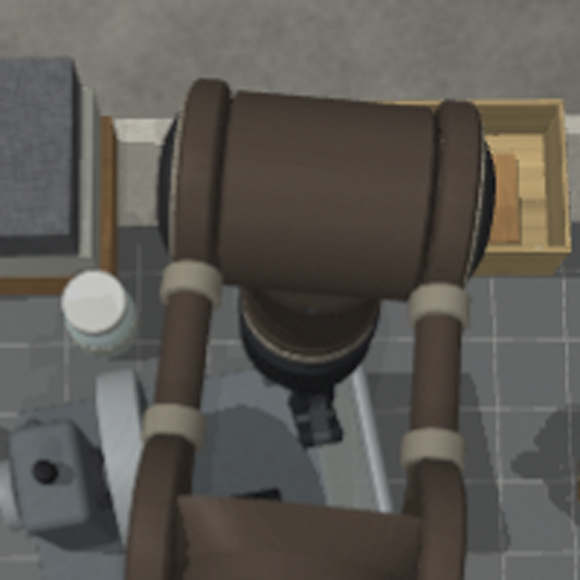

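Emit:
jog_arm --increments '[[[1,-10,-4,20,0],[1,-8,0,35,0],[1,0,0,35,0],[1,0,0,35,0],[1,0,0,35,0],[1,0,0,12,0],[1,0,0,5,0],[1,0,0,0,0]]]'

```text
clock: 3.23
tcp_pos: [621.2, -28.3, 150.2]
orientation: [2.008, 2.415, 0.01]
ft_force: [-0.1, -0.2, 0.7]
gripper_width: 0.002
```

```bash
python3 st.py 10 -225 150
```

```text
t 3.2333 mach [  10.5 -136.6  150.2] tooly-x deg 0.61 tilt [ 0.005  0.004 -1.   ] F mach [-0.2 -0.2  0.7] w 0.0020170241906561416 th 28.8 r 21.9
tool shift [-88.4  -1.5  -0.1] q [-0.12  0.38  1.71  0.01  1.05 -0.3 ]
```

Emit:
jog_arm --increments '[[[1,-10,0,0,0],[1,-14,0,0,0],[1,-14,0,0,0],[1,-14,0,0,0],[1,-14,0,0,0],[1,-14,0,0,0],[1,-14,0,0,0],[1,-14,0,0,0],[1,0,0,0,0]]]'

```text
clock: 3.98
tcp_pos: [649.3, -146.7, 161.2]
orientation: [1.999, 2.404, 0.024]
ft_force: [0.5, 0.4, 0.1]
gripper_width: 0.003
```

```bash
python3 st.py 10 -225 150
python3 - <<'E'
from workcell import viewer
import cv2
f=viewer.grab_frame("scene");cv2.imwrite("pics/c.png",f["pixels"][100:320,130:430,::-1])
E
```

```text
t 3.9833 mach [  17.9 -258.1  161.2] tooly-x deg 0.6 tilt [ 0.022  0.002 -1.   ] F mach [0.6 0.3 0.1] w 0.0026001213404244347 th 30.6 r 35.1
tool shift [33.2 -7.8 11. ] q [-0.29  0.44  1.6   0.01  1.08 -0.48]
```

View pics/c.png

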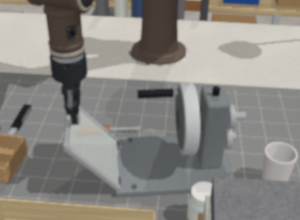

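Emit:
jog_arm --increments '[[[0.5,0,0,-30,0],[0,0,0,-35,0],[-0.5,0,-8,-35,0],[-1,20,-10,-20,0],[-1,25,-10,0,0],[-1,30,-10,0,0],[-1,30,-10,0,0],[-1,25,-8,0,0],[-1,15,-5,0,0],[-1,0,0,0,0],[-1,0,0,0,0]]]'

```text
clock: 4.95
tcp_pos: [557.4, -12.3, 286.5]
orientation: [1.999, 2.398, 0.026]
ft_force: [0.5, -1.3, 0.2]
gripper_width: 1.005
```

```bash
python3 st.py -48 -85 173
python3 - <<'E'
from workcell import viewer
import cv2
for n in ["scene","wrist"]:
    f=viewer.grab_frame(n);cv2.imwrite(f"pics/d_{n}.png",f["pixels"][:,:,::-1])
E
```

```text
t 4.95 mach [ -49.6 -110.   286.5] tooly-x deg 0.47 tilt [ 0.025  0.    -1.   ] F mach [ 0.3 -1.4  0.2] w 1.0054948466292373 th -17.7 r 163.2
tool shift [ 25.4  -1.  113.4] q [-0.1   0.11  1.75  0.    1.25 -0.28]
```

View pics/d_scene.png

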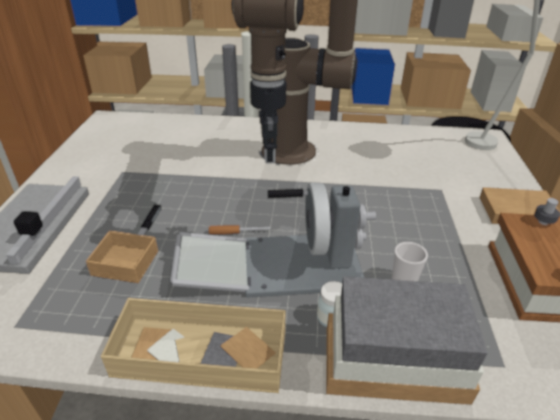

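View pics/d_wrist.png

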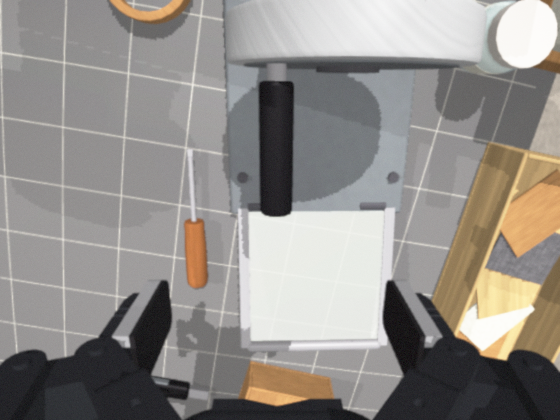

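Emit:
jog_arm --increments '[[[-1,12,0,15,0],[-1,12,0,25,0],[-1,0,0,25,0],[-1,0,0,20,0],[-1,0,0,10,0],[-1,0,0,5,0],[-1,0,0,0,0]]]'

```text
clock: 5.63
tcp_pos: [563.4, 3.5, 184.5]
orientation: [2.005, 2.382, 0.029]
ft_force: [0.3, 0.0, -0.1]
gripper_width: 1.0
```

```bash
python3 st.py -48 -85 173
```

```text
t 5.6333 mach [-41.  -95.4 184.5] tooly-x deg -0.06 tilt [ 0.033 -0.004 -0.999] F mach [ 0.3 -0.  -0.1] w 0.9998698214955024 th -37.4 r 67.4
tool shift [10.5 -7.4 11.2] q [-0.07  0.22  1.85 -0.    1.04 -0.24]
```

Emit:
jog_arm --increments '[[[-1,8,-6,6,0],[-1,3,-2,5,0],[-1,0,0,0,0]]]'

```text
clock: 5.88
tcp_pos: [555.4, 12.2, 174.2]
orientation: [2.006, 2.377, 0.032]
ft_force: [-0.6, 0.1, -0.1]
gripper_width: 0.998
```

```bash
python3 st.py -48 -85 173
```

```text
t 5.8833 mach [-47.3 -85.5 174.2] tooly-x deg -0.2 tilt [ 0.037 -0.004 -0.999] F mach [-0.6  0.2 -0.1] w 0.9981111832621943 th -47.6 r 64.1
tool shift [ 0.5 -0.8  1.2] q [-0.06  0.22  1.87 -0.    1.01 -0.22]
```

Emit:
jog_arm --increments '[[[1,0,0,0,0],[1,0,0,0,0],[1,0,0,0,0],[1,0,0,0,0],[1,0,0,0,0]]]'

```text
clock: 6.3
tcp_pos: [557.2, 12.6, 177.4]
orientation: [2.001, 2.375, 0.037]
ft_force: [-0.0, -0.2, 0.9]
gripper_width: 0.298
```

```bash
python3 st.py -48 -85 173
```

```text
t 6.3 mach [-45.5 -85.3 177.4] tooly-x deg -0.13 tilt [ 0.043 -0.005 -0.999] F mach [-0.1 -0.2  0.9] w 0.2982270813268341 th -44.4 r 65.0
tool shift [ 0.4 -2.7  4.3] q [-0.05  0.21  1.87 -0.    1.01 -0.22]
```

```bash
cat > tr.py <<'E'
import sys
from st import *
import io,contextlib,json,os
with contextlib.redirect_stdout(io.StringIO()): m,A,s=st()
n=int(sys.argv[1]);stp=float(sys.argv[2])
g=np.array(s["tcp_pos"])-19*A[:,2]
gm=np.r_[R.T@(g[:2]-o),g[2]-150];th=np.arctan2(gm[0],gm[2]);r=np.hypot(gm[0],gm[2])
f=np.array(s["ft_force"]);fx=R.T[0]@f[:2]
t=np.array([np.cos(th),-np.sin(th)]);ft=-(fx*t[0]+f[2]*t[1]);fr=-(fx*np.sin(th)+f[2]*np.cos(th))
print(f"t {s['clock']:.2f} th {np.degrees(th):.1f} r {r:.1f} y {gm[1]:.1f} Ft {ft:.2f} tau {ft*.065:.3f} Fr {fr:.2f} w {s['gripper_width']:.3f} tilt {A[:,2].round(3)} F {f.round(1)} M {np.round(s['moment'],2)}")
json.dump([s['clock'],th,ft,fr,r],open("log.jsonl","a"));open("log.jsonl","a").write("\n")
a=th;p=gm
for k in range(n):
    mid=a+np.radians(stp)/2;rad=(65-r)/n*0.7
    d=np.array([np.cos(mid)*65*np.radians(stp)+np.sin(mid)*rad,-np.sin(mid)*65*np.radians(stp)+np.cos(mid)*rad])
    w=np.r_[R@np.array([d[0],(-85-gm[1])*0]),d[1]]
    print((A.T@w).round(1).tolist());a+=np.radians(stp)
E
python3 tr.py 4 6
```

```text
t 6.30 th -44.9 r 65.5 y -85.1 Ft -0.55 tau -0.036 Fr -0.67 w 0.298 tilt [ 0.043 -0.005 -0.999] F [-0.  -0.2  0.9] M [-0.02  0.14  0.01]
[-0.0, 5.3, -4.3]
[-0.0, 5.7, -3.7]
[-0.0, 6.1, -3.1]
[-0.0, 6.4, -2.4]
```

Emit:
jog_arm --increments '[[[1,0,5.5,-4.5,0],[1,0,6,-4,0],[1,0,6,-3,0],[1,0,6.5,-2.5,0]]]'

```text
clock: 6.63
tcp_pos: [557.5, 12.7, 180.9]
orientation: [-2.019, -2.405, 0.031]
ft_force: [-12.9, -3.2, 4.3]
gripper_width: 0.234
```

```bash
python3 tr.py 4 6
```

```text
t 6.63 th -42.0 r 67.0 y -85.1 Ft 6.94 tau 0.451 Fr -12.04 w 0.234 tilt [-0.014 -0.014 -1.   ] F [-12.9  -3.2   4.3] M [-0.57  1.95  0.03]
[-0.1, 5.5, -4.1]
[-0.0, 5.8, -3.5]
[-0.0, 6.2, -2.9]
[-0.0, 6.4, -2.2]
```

Emit:
jog_arm --increments '[[[1,0,6,-9,0],[1,0,7,-9,0],[1,0,7,-7,0],[1,0,7,-6,0]]]'

```text
clock: 6.97
tcp_pos: [571.9, 15.3, 193.7]
orientation: [-2.003, -2.386, 0.07]
ft_force: [-2.7, -3.1, -12.5]
gripper_width: 0.231
```

```bash
python3 tr.py 4 6
```

```text
t 6.97 th -25.2 r 69.3 y -85.0 Ft 8.26 tau 0.537 Fr 9.96 w 0.231 tilt [-0.048 -0.018 -0.999] F [ -2.7  -3.1 -12.5] M [-0.53  0.46  0.06]
[-0.0, 6.5, -2.2]
[-0.0, 6.7, -1.5]
[-0.0, 6.8, -0.8]
[-0.0, 6.8, -0.1]
```

Emit:
jog_arm --increments '[[[1,0,8,-4,0],[1,0,8,-3,0],[1,0,8,-2,0],[1,0,8,-1,0]]]'

```text
clock: 7.3
tcp_pos: [588.6, 18.3, 200.6]
orientation: [-1.98, -2.361, 0.124]
ft_force: [-10.2, -3.0, 1.0]
gripper_width: 0.235
```

```bash
python3 tr.py 4 6
```

```text
t 7.30 th -9.5 r 70.5 y -85.0 Ft 10.25 tau 0.666 Fr -2.69 w 0.235 tilt [-0.096 -0.025 -0.995] F [-10.2  -3.    1. ] M [-0.47  1.56  0.05]
[-0.0, 6.9, -0.5]
[-0.0, 6.9, 0.2]
[-0.0, 6.8, 0.9]
[-0.0, 6.7, 1.6]
```

Emit:
jog_arm --increments '[[[1,0,11,-1,0],[1,0,12,1,0],[1,0,12,2,0]]]'

```text
clock: 7.55
tcp_pos: [614.5, 23.1, 201.7]
orientation: [-1.967, -2.347, 0.154]
ft_force: [-9.0, -2.6, -1.2]
gripper_width: 0.23
```

```bash
python3 tr.py 4 8
```

```text
t 7.55 th 12.1 r 72.2 y -84.8 Ft 8.90 tau 0.578 Fr 3.14 w 0.230 tilt [-0.122 -0.029 -0.992] F [-9.  -2.6 -1.2] M [-0.41  1.4   0.04]
[0.0, 8.8, 2.6]
[0.0, 8.3, 3.8]
[0.0, 7.7, 5.0]
[0.0, 6.9, 6.0]
```

Emit:
jog_arm --increments '[[[1,0,11,3,0],[1,0,10,5,0],[1,0,9,7,0]]]'

```text
clock: 7.8
tcp_pos: [639.1, 27.4, 191.6]
orientation: [-1.961, -2.339, 0.17]
ft_force: [-6.8, -1.1, 4.2]
gripper_width: 0.234
```

```bash
python3 tr.py 4 8
```

```text
t 7.80 th 33.8 r 72.7 y -84.7 Ft 8.09 tau 0.526 Fr 0.33 w 0.234 tilt [-0.136 -0.031 -0.99 ] F [-6.8 -1.1  4.2] M [-0.2   1.09 -0.03]
[0.0, 7.2, 5.7]
[0.0, 6.4, 6.6]
[0.0, 5.4, 7.4]
[0.0, 4.3, 8.1]
```

Emit:
jog_arm --increments '[[[1,0,8,8,0],[1,0,7,9,0],[1,0,5,10,0]]]'

```text
clock: 8.05
tcp_pos: [657.0, 30.7, 173.1]
orientation: [-1.961, -2.338, 0.172]
ft_force: [-4.9, -1.4, 3.8]
gripper_width: 0.233
```

```bash
python3 tr.py 4 8
```

```text
t 8.05 th 54.5 r 72.1 y -84.5 Ft 6.03 tau 0.392 Fr 1.93 w 0.233 tilt [-0.137 -0.031 -0.99 ] F [-4.9 -1.4  3.8] M [-0.21  0.71 -0.06]
[0.0, 4.8, 7.8]
[0.1, 3.7, 8.4]
[0.1, 2.5, 8.8]
[0.1, 1.3, 9.1]
```

Emit:
jog_arm --increments '[[[1,0,5,10,0],[1,0,3.5,10.5,0],[1,0,2,11,0]]]'

```text
clock: 8.3
tcp_pos: [666.3, 32.3, 149.7]
orientation: [-1.963, -2.339, 0.169]
ft_force: [-3.9, -0.8, 3.3]
gripper_width: 0.231
```

```bash
python3 tr.py 4 8
```

```text
t 8.30 th 74.7 r 70.5 y -84.5 Ft 4.28 tau 0.278 Fr 2.99 w 0.231 tilt [-0.134 -0.031 -0.99 ] F [-3.9 -0.8  3.3] M [-0.13  0.65 -0.04]
[0.1, 2.1, 8.9]
[0.1, 0.8, 9.1]
[0.1, -0.5, 9.1]
[0.1, -1.7, 9.0]
```

Emit:
jog_arm --increments '[[[1,0,2,11,0],[1,0,0,11,0],[1,0,-1.5,11,0]]]'

```text
clock: 8.55
tcp_pos: [665.7, 32.2, 122.1]
orientation: [-1.965, -2.343, 0.163]
ft_force: [-4.6, -1.0, 3.2]
gripper_width: 0.231
```

```bash
python3 tr.py 4 8
```

```text
t 8.55 th 97.7 r 67.9 y -84.5 Ft 2.52 tau 0.164 Fr 5.13 w 0.231 tilt [-0.129 -0.03  -0.991] F [-4.6 -1.   3.2] M [-0.13  0.66 -0.01]
[0.1, -1.2, 9.0]
[0.1, -2.4, 8.8]
[0.1, -3.6, 8.3]
[0.1, -4.7, 7.8]
```

Emit:
jog_arm --increments '[[[1,0,-3.5,10,0],[1,0,-5,10,0],[1,0,-6,9,0]]]'

```text
clock: 8.8
tcp_pos: [652.6, 29.9, 95.7]
orientation: [-1.972, -2.35, 0.148]
ft_force: [-1.0, -0.1, 3.4]
gripper_width: 0.235
```

```bash
python3 tr.py 4 8
```

```text
t 8.80 th 123.4 r 64.4 y -84.6 Ft 2.32 tau 0.151 Fr 2.69 w 0.235 tilt [-0.115 -0.028 -0.993] F [-1.  -0.1  3.4] M [-0.08  0.13  0.01]
[0.1, -4.5, 7.9]
[0.1, -5.6, 7.2]
[0.1, -6.5, 6.3]
[0.1, -7.3, 5.3]
```

Emit:
jog_arm --increments '[[[1,0,-7,8,0],[1,0,-8,7,0],[1,0,-9,6,0]]]'

```text
clock: 9.05
tcp_pos: [625.8, 25.0, 76.4]
orientation: [-1.974, -2.352, 0.144]
ft_force: [-4.1, -0.3, 12.6]
gripper_width: 0.23
```

```bash
python3 tr.py 4 8
```

```text
t 9.05 th 154.2 r 60.8 y -84.7 Ft 1.79 tau 0.116 Fr 13.16 w 0.230 tilt [-0.112 -0.028 -0.993] F [-4.1 -0.3 12.6] M [-0.09  0.75 -0.  ]
[0.0, -7.6, 5.0]
[0.0, -8.2, 3.9]
[0.0, -8.7, 2.7]
[0.0, -9.0, 1.4]
```

Emit:
jog_arm --increments '[[[1,0,-10,0,0],[1,0,-10,0,0],[1,0,-10,-1,0]]]'

```text
clock: 9.3
tcp_pos: [594.3, 19.4, 73.2]
orientation: [-1.977, -2.355, 0.138]
ft_force: [2.7, 0.1, 6.3]
gripper_width: 0.233
```

```bash
python3 tr.py 4 8
```

```text
t 9.30 th -174.4 r 58.2 y -84.9 Ft 2.09 tau 0.136 Fr 6.51 w 0.233 tilt [-0.107 -0.027 -0.994] F [2.7 0.1 6.3] M [ 0.13 -0.33  0.  ]
[0.0, -9.1, 0.7]
[0.0, -9.1, -0.6]
[-0.0, -9.0, -1.9]
[-0.0, -8.6, -3.1]
```

Emit:
jog_arm --increments '[[[1,0,-10,-3,0],[1,0,-10,-5,0],[1,0,-9,-6,0]]]'

```text
clock: 9.55
tcp_pos: [564.5, 14.0, 86.2]
orientation: [-1.978, -2.356, 0.136]
ft_force: [2.9, -0.2, -1.4]
gripper_width: 0.238
```

```bash
python3 tr.py 4 8
```

```text
t 9.55 th -141.3 r 57.5 y -85.1 Ft 3.11 tau 0.202 Fr 0.64 w 0.238 tilt [-0.104 -0.027 -0.994] F [ 2.9 -0.2 -1.4] M [-0.01 -0.63 -0.04]
[-0.0, -8.1, -4.3]
[-0.0, -7.4, -5.4]
[-0.1, -6.6, -6.4]
[-0.1, -5.6, -7.3]
```

Emit:
jog_arm --increments '[[[1,0,-9,-8,0],[1,0,-8,-9,0],[1,0,-7,-10,0]]]'

```text
clock: 9.8
tcp_pos: [543.7, 10.2, 115.1]
orientation: [-1.983, -2.36, 0.127]
ft_force: [6.9, 0.2, -4.2]
gripper_width: 0.234
```

```bash
python3 tr.py 4 8
```

```text
t 9.80 th -105.6 r 59.4 y -85.2 Ft 5.89 tau 0.383 Fr 5.43 w 0.234 tilt [-0.096 -0.027 -0.995] F [ 6.9  0.2 -4.2] M [ 0.18 -1.25 -0.02]
[-0.1, -3.6, -8.4]
[-0.1, -2.4, -8.8]
[-0.1, -1.2, -9.1]
[-0.1, 0.1, -9.1]
```

Emit:
jog_arm --increments '[[[1,0,-2,-12,0],[1,0,0,-12,0],[1,0,2,-12,0]]]'

```text
clock: 10.05
tcp_pos: [540.8, 9.7, 149.5]
orientation: [-1.979, -2.356, 0.138]
ft_force: [1.8, -2.3, -9.2]
gripper_width: 0.23
```

```bash
python3 tr.py 4 8
```

```text
t 10.05 th -72.9 r 62.8 y -85.2 Ft 8.39 tau 0.545 Fr 4.02 w 0.230 tilt [-0.105 -0.029 -0.994] F [ 1.8 -2.3 -9.2] M [-0.31 -0.46 -0.04]
[-0.1, 2.0, -8.9]
[-0.1, 3.2, -8.5]
[-0.1, 4.3, -8.0]
[-0.1, 5.4, -7.3]
```

Fit: circle centre, then tau(θ).

```bash
cat > fit.py <<'E'
import json,numpy as np
L=np.array([json.loads(l) for l in open("log.jsonl")])[2:]
th,ft,fr,r=L[:,1:].T
x=r*np.sin(th);z=r*np.cos(th)
fx=ft*np.cos(th)+fr*np.sin(th);fz=-ft*np.sin(th)+fr*np.cos(th)
B=np.linalg.lstsq(np.c_[2*x,2*z,np.ones_like(x)],x*x+z*z,rcond=None)[0];cx,cz=B[:2];print("centre",cx,cz,"R",np.sqrt(B[2]+cx*cx+cz*cz))
t=np.arctan2(x-cx,z-cz);tau=.065*(fx*np.cos(t)-fz*np.sin(t))
D=np.c_[np.ones_like(t),-np.sin(t),-np.cos(t)]
for sel in [slice(None),slice(0,None,2),slice(1,None,2)]:
    c,res,_,_=np.linalg.lstsq(D[sel],tau[sel],rcond=None)
    al=np.arctan2(c[2],c[1]);print("fric",c[0],"T",np.hypot(c[1],c[2]),"alpha",np.degrees(al),"target th",(180-np.degrees(al)+180)%360-180)
c=np.linalg.lstsq(D,tau,rcond=None)[0]
for a,b,d in zip(np.degrees(t),tau,D@c): print(round(a,1),round(b,3),round(d,3))
E
python3 fit.py
```

```text
centre 3.961665987197387 6.47642609165672 R 65.14222723981023
fric 0.35363568118535454 T 0.29734710713158624 alpha -62.69300995194967 target th -117.30699004805035
fric 0.3388069492770783 T 0.3052804314347418 alpha -61.913751499479794 target th -118.08624850052024
fric 0.3698816800190973 T 0.29172912382617605 alpha -63.21877167923726 target th -116.78122832076275
-30.8 0.597 0.65
-13.9 0.651 0.643
9.9 0.586 0.59
34.0 0.525 0.496
57.1 0.386 0.383
79.3 0.262 0.269
103.8 0.128 0.158
130.1 0.13 0.079
159.8 0.032 0.059
-171.5 0.114 0.112
-142.2 0.203 0.229
-110.1 0.41 0.391
-79.4 0.571 0.536
```

Emit:
jog_arm --increments '[[[1,0,-0.5,11,0],[1,0,2.5,11,0],[1,0,4,9,0]]]'

```text
clock: 10.3
tcp_pos: [541.1, 9.8, 124.5]
orientation: [-1.976, -2.353, 0.145]
ft_force: [-3.9, -1.1, 4.3]
gripper_width: 0.236
```

```bash
cp log.jsonl log_fwd.jsonl; python3 tr.py 1 -4; python3 fit.py | tail -1; python3 -c "
from st import *
"
cat > now.py <<'E'
from st import *
import sys
s=observe();A=Ro.from_rotvec(s["orientation"]).as_matrix()
g=np.array(s["tcp_pos"])-19*A[:,2];x=(R.T@(g[:2]-o))[0]-3.96;z=g[2]-156.48
f=np.array(s["ft_force"]);fx=-(R.T[0]@f[:2]);fz=-f[2];t=np.arctan2(x,z)
T=np.radians(float(sys.argv[1]) if len(sys.argv)>1 else -117.3)
d=[65.14*np.sin(T)-x,65.14*np.cos(T)-z];w=np.r_[R@np.array([d[0],0]),d[1]]
print("clock",s["clock"],"th",np.degrees(t).round(1),"r",np.hypot(x,z).round(1),"tau",.065*(fx*np.cos(t)-fz*np.sin(t)),"applied fx fz",fx,fz,"shift",(A.T@w).round(1),"w",s["gripper_width"],"dq",np.abs(s["dq"]).max())
E
python3 now.py
```

```text
t 10.30 th -96.3 r 60.0 y -85.2 Ft -4.73 tau -0.308 Fr -3.49 w 0.236 tilt [-0.111 -0.03  -0.993] F [-3.9 -1.1  4.3] M [-0.23  0.72  0.03]
[0.1, -2.2, 5.3]
-101.6 -0.327 0.272
clock 10.3 th -101.6 r 64.9 tau -0.32717303721062413 applied fx fz 3.987456412781475 -4.318179488495793 shift [ 0.2  7.6 16. ] w 0.23633045249075138 dq 0.19914698514611204
```

Emit:
jog_arm --increments '[[[1,0,3.5,8,0],[1,0,4,7,0],[1,0,0,0,0],[1,0,0,0,0]]]'

```text
clock: 10.63
tcp_pos: [546.9, 10.8, 107.5]
orientation: [-1.974, -2.351, 0.147]
ft_force: [-3.8, -0.0, 4.9]
gripper_width: 0.233
```

```bash
python3 now.py
```

```text
clock 10.6333 th -117.6 r 65.0 tau -0.3924209824441435 applied fx fz 3.727421733363085 -4.864523710827602 shift [-0.  -0.3 -0.2] w 0.23321513809072178 dq 0.013887446153638421
```

Emit:
jog_arm --increments '[[[1,0,-1,-1.5,0],[1,0,0,0,0],[1,0,0,0,0]]]'

```text
clock: 10.88
tcp_pos: [546.6, 10.8, 108.4]
orientation: [-1.974, -2.352, 0.146]
ft_force: [-1.1, -0.2, -0.4]
gripper_width: 0.23
```

```bash
python3 now.py
python3 - <<'E'
from h import *
from st import R,o
from workcell import viewer
from workcell import observe
s=viewer.grab_frame("scene");a=s["pixels"][:,:,::-1]
cv2.imwrite("pics/e.png",cv2.resize(a[150:330,150:390],None,fx=3.3,fy=3.3,interpolation=cv2.INTER_CUBIC))
t=viewer.grab_frame("wrist");cv2.imwrite("pics/e_w.png",t["pixels"][:,:,::-1])
E
python3 now.py
```

```text
clock 10.8833 th -116.7 r 64.9 tau -0.006229602237170202 applied fx fz 1.0813936434808884 0.43710433800288107 shift [0.  0.2 0.7] w 0.2304928751444668 dq 0.0009524657004394534
clock 10.9833 th -116.7 r 65.0 tau -0.003006721793693464 applied fx fz 0.732972611228085 0.3174007600963295 shift [0.  0.2 0.6] w 0.23352066992717227 dq 0.0013727486536846316
```

View pics/e.png

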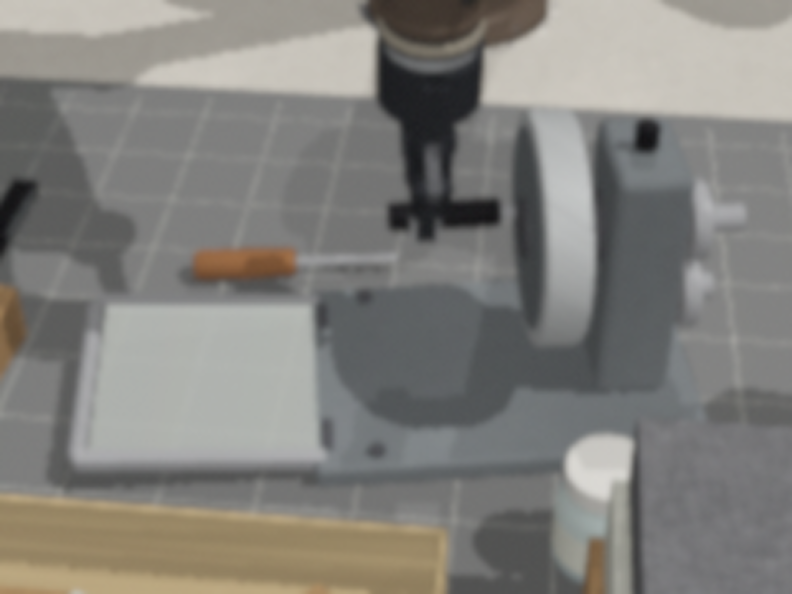

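View pics/e_w.png

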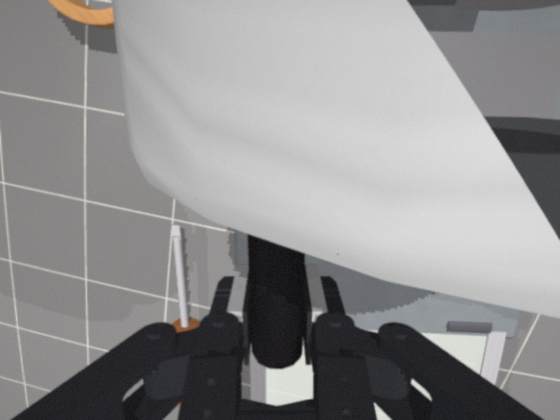

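```bash
python3 - <<'E'
from h import *
from st import R,o
from workcell import viewer,arm
s=viewer.grab_frame("scene")
for th in (-97,-107,-117,-127,-137):
    for dx in (0,4):
        t=np.radians(th);p=R@np.array([65*np.sin(t)+dx,-112])+o
        print(th,dx,(proj(s,[[p[0],p[1],150+65*np.cos(t)]])[0]).round(1))
print("seen",(268.2,215.2))
E
python3 now.py
```

```text
-97 0 [266.7 206.5]
-97 4 [266.8 207.4]
-107 0 [266.8 210.7]
-107 4 [266.9 211.6]
-117 0 [266.9 215.1]
-117 4 [267.  216.1]
-127 0 [267.1 219.6]
-127 4 [267.2 220.6]
-137 0 [267.3 224.2]
-137 4 [267.4 225.2]
seen (268.2, 215.2)
clock 11.0333 th -116.7 r 65.0 tau 0.003693995453467482 applied fx fz 1.4138285315338386 0.7762691146662057 shift [0.  0.2 0.6] w 0.23765522568194797 dq 0.0020298886242189063
```

The camera independently puts the handle at about -116°, which agrees with the arm reading, so I'm handing in.

```bash
python3 -c "
from workcell import arm
print(arm.sign_off())"
```

```text
the job is handed in; nothing more can be done
None
```

The job is handed in at about 11 s of robot time. The guard is down, the handle is still gripped, and the wheel is at rest with its heavy side, by my estimate, straight down.

**What I did:** I pushed the guard over with the closed fingers and let it sink to its stop. I then gripped the handle and turned the wheel about 325°, recording the turning torque along the way. After that I turned back about 37° to the angle where the heavy side should be down, and eased off the leftover push.

**Heavy side:** The torque fit gave friction of 0.354 N m and a heavy-side pull of 0.297 N m, close to the stated 0.34 and 0.25–0.31. It puts the heavy side straight down at a wheel angle of -117.3°; refitting on alternate readings gave -118.1° and -116.8°.

**Last checks:**
- **Wheel:** the arm reads -116.7° and the scene camera about -117° (within a few degrees). Turning torque is about 0 and the joints are still.
- **Grip:** the fingers are closed on the handle, with the opening steady at 0.23.
- **Guard and bench:** the scene picture shows the guard flat. I saw nothing displaced in the parts of the bench I viewed, but I did not measure it.

**What disagreed:**
- My first camera estimate of the machine was off from the circle the handle actually followed by about 4 mm in x and 6 mm in z. I used the fitted circle, whose radius of 65.1 mm matches the stated 65 mm.
- The tool tilted about 6–7° while turning.
- The one reading taken while turning back was -0.33 N m against about -0.26 expected.

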